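# Tip the egg dish on its spring stand to the mark

## Task

Tip the egg dish for inspection: with the fingertips press down the blue corner pad of the spring-backed tilt plate until the red pointer stands over the green mark on the scale, not beyond it, and hold it there for a second. Then let the corner come all the way back up and move clear. Press only on the pad, do not touch the dish, the pointer or the mark, and leave the jar and tank where they are; nothing needs gripping or lifting.

Things in the scene. Friction and masses are not known exactly. Their poses are not given: they have to be found in the camera images.
- stand: Tilting dish stand, fixed. Origin on the bench under the middle of the hinge line. Base 120 mm (x) by 280 mm (y -105 to +175). The dark steel plate, 150 mm square, 8 mm thick, is set cornerwise: its diagonals lie along x and y. It hinges on its y diagonal 70 mm above the bench; its -x corner carries the blue pad. The white scale stands at y = +152 mm, 32 mm wide; with the pointer it is 203 mm high.
- pad_top (a point): Centre of the top of the blue corner pad (solid tilt_c0): a flat-topped cone 40 mm across at its foot, 26 mm at its top, 10 mm high, 84 mm from the hinge line, top 84 mm above the bench at rest. It goes down about 8.4 mm per 0.1 rad of tilt (sideways under 5 mm). A spring pushes it up: about 3.5 N to start plus 2 N per 0.1 rad (10 N at 0.34). Free space above; the dish edge is 39 mm from it.
- tilt (a joint): Tilt of the plate in rad: 0 at rest, grows as the pad is pressed, stop at 0.42. Springs back to 0 by itself, damped. The pointer is over the middle of the mark when joint tilt equals joint mark.
- mark (a joint): Setting of the green mark along the scale in rad, about the same hinge line; different each time (0.14 to 0.32), stays put by friction.
- needle_tip (a point): Point on the red pointer over the middle of the scale's width. The pointer (solids tilt_c1, tilt_c2) is a 5.2 mm thick wire fixed to the plate that rises from the hinge line on the stand's +y side and bends over the scale, 130 mm from the hinge line; pressing the pad swings it toward the stand's -x.
- mark_top (a point): Point over the middle of the green mark, at the pointer's radius (130 mm from the hinge line). The mark is a bright green saddle 12 mm wide along the scale. Its x axis runs along the scale, back toward the zero end (rest).
- plate_center (a point): Point 8 mm above the plate's top face over its centre; the dish's centre rests there.
- dish: The clear dish itself; origin at the centre of its underside.
- dish_center (a point): Centre of the clear closed dish with amber eggs, 90 mm across, 16 mm high, loose on the middle of the plate between four 6 mm brass pins.
- jar_center (a point): Centre of the loose amber feed jar with yellow cap, 48 mm across, 75 mm high, standing on one side of the stand.
- tank_center (a point): Centre of the loose clear lidded tank, 178 by 108 mm, 91 mm high, standing on the other side.
Not all that is in view belongs to the job. There is more than one size of the dish; the job needs the middle-sized.

How it is judged:
By the outcome, as a careful person would: the job done as asked, in the order asked, and still so for the second after the job is handed in, with the robot touching nothing.
It also fails if it takes over 35 s, if anything falls off the work surface, if the arm or the gripper's body presses on something with over 40 N, if the wrist force passes 120 N, or if a joint passes its speed limit or range.

## Robot

A 7-joint arm with a two-finger parallel gripper is mounted at the origin on the work surface. World frame = base frame: x ahead of the robot, y to its left, z up, the work surface at z = 0. Lengths are in m, angles in rad, forces in N, time in s.
With the tool pointing down it reaches from about 0.4 to 0.9 m from the base axis. Payload 5.5 kg.
Tool frame: the origin (TCP) lies at the very end of the fingers, on their centre line; the grasp point (between the pads) lies 19 mm behind it (tcp_to_grasp is the distance from the TCP to the grasp point, in m); z points along the fingers, y is the line along which they close (so a half turn about z gives the same grasp; the last joint's range is limited). The gripper opens to 92 mm and grips with 3 to 60 N. Pads are 19 mm wide; open, the fingers measure 130 mm over their backs; the gripper's body (75 mm by 190 mm) begins 47 mm behind the grasp point.
Start: joints at [-1.055, 0.501, -0.427, 1.55, 0.221, 1.138, -0.21], TCP at [0.163, 0.629, 0.227] pointing down, gripper open.
Joint ranges: [-2.88, 2.88], [-0.31, 2.03], [-1.54, 1.56], [0.2, 2.42], [-1.41, 4.55], [0.19, 2.02], [-2.57, 2.57]. Speed limits (rad/s): [2.57, 2.57, 3.14, 3.14, 3.14, 3.14, 3.14].

## Interface

Orientations are given as a 3x3 rotation matrix whose columns are the frame's x, y, z axes.
In Python, from workcell import read_state, camera, sign_off, search_frame, trace, tcp_to_grasp gives the robot as it stands.
- The arm moves only by the shell command python3 -m inch 'ROWS' [FORCE]. ROWS is JSON, a list of rows, each an object of numbers: "ax", "ay", "az": the turn, a rotation vector about the world's x, y, z in rad; "tx", "ty", "tz": the shift along the world's x, y, z in m; "hand": the closure in counts, from 0 (fully open) to 255 (shut). A call has 1 to 5 rows; each row shifts and turns the commanded pose from where the row before left it; what a row does not reach is not made up. A row lasts 1/8 s, in which the tool goes at most 62.5 mm and 10.7 degrees, less where a joint would pass 70% of its speed; a pose out of reach is approached as far as the arm can. A call is refused whole if a number of a shift passes 0.0625 or a number of a turn 0.188, either way. A call with a gripper value outside its range is refused whole. The fingers move at their own pace and stop on an object; FORCE is the grip in N (left out, the last holds). Time passes only in rows, so rows that do not move let the fingers close. It gives the time, the measured TCP pose, the force, the opening and the grip force at its end, in the units of the state.
- read_state(): the state, without advancing time (a new reading comes with each control period).
- camera(name): name is "scene" or "top" or "wrist"; returns a dict with "pixels" (420x560x3 uint8, blue, green, red), "z_map" (420x560 float32, m along the optical axis (not along the pixel's ray), 0 where there is no reading), "camera_matrix" (3x3 intrinsics, pixels), "R" (3x3) and "t" (3): a world point X has camera coordinates R X + t. Camera axes: x right, y down, z forward; pixel columns grow to the right and rows downward; lengths in m; the calibration is good to about 2 mm. The wrist camera is an equidistant fisheye: a pixel r from the principal point sees the ray r / f radians off the axis. A picture is of the moment at which its call begins.
- sign_off(): hands the job in; it is judged then, once.
Trained networks look in a picture, given as the dict that the camera call returned (one of the last four; its "shot" number tells which), for a name from the list of things; names that differ only in an ending like _2 or _b are one class to them, and where a whole thing is asked for, a point or a joint stands for the part that bears it (a point fixed in the world has none). Each returns a list of dicts, best first, with "confidence" (0 to 1); they miss things now and then, are a little off and sometimes report something else, mostly with a low value. They report only what shows in the picture. A call takes as long as a camera call. They do not tell look-alikes from the thing itself.
- search_frame(label, picture): "at" ([column, row] in pixels, amid what is visible of it).
- trace(label, picture): "mask" (420x560 bool, what is visible of it) and "at" ([column, row] in pixels, amid what is visible of it).
The state is a dict: "clock": time; "joint_pos": joint angles; "joint_velocities": joint speeds; "tau": joint torques, N m; "tool_pos": TCP position; "eef_rot": TCP orientation; "ft_force": force on the tool from outside, world axes, zero at the start; "moment": the same for the moment, N m; "opening": finger opening in m; "grasp_force": force on a finger pad.
Only numpy, scipy, OpenCV 4.12 (cv2) and the standard library are available. Lean on these libraries where they do the work, as an engineer would, in place of code of your own. Each camera call takes 0.05 s, during which the arm holds its last target. There are 200 camera calls.

## Working session

There is one attempt and no reset: what is moved stays moved. The work goes in short steps, Python scripts to look and compute and a shell command to move; the robot and the scene stay as the last step left them, time stands still between calls to the robot, and variables do not carry over. Pictures are saved under pics/ and viewed, at most 10 in all, crops included, and the job is handed in when it is done.

```bash
mkdir -p pics; cat > h.py <<'E'
import numpy as np,cv2
from workcell import *
def pt(c,uv,z=None,win=2):
    u,v=uv;K=c["camera_matrix"]
    if z is None:
        w=c["z_map"][int(v)-win:int(v)+win+1,int(u)-win:int(u)+win+1];w=w[w>0];z=np.median(w) if w.size else np.nan
    p=np.array([(u-K[0,2])/K[0,0]*z,(v-K[1,2])/K[1,1]*z,z]);return c["R"].T@(p-c["t"])
E
python3 - <<'E'
from h import *
np.set_printoptions(precision=4,suppress=True)
for n in("scene","top"):
    c=camera(n);cv2.imwrite(f"pics/{n}0.png",c["pixels"]);print(n,c["R"].tolist(),c["t"],c["camera_matrix"][0])
    for l in("stand","pad_top","needle_tip","mark_top","dish","jar_center","tank_center"):
        for d in search_frame(l,c)[:3]: print(l,np.round(d["at"]),round(d["confidence"],2),pt(c,d["at"]))
print(read_state())
E
```

```text
scene [[0.8532856616373435, 0.5212383612774233, -0.014633877713970964], [0.4340182062602864, -0.725498600363152, -0.5341160711921246], [-0.2890186434794901, 0.4494022158422604, -0.8452844918235172]] [-0.4965 -0.1591  1.3054] [450.3213   0.     273.2115]
stand [283. 259.] 0.75 [ 0.6327 -0.0358  0.0757]
stand [321. 119.] 0.65 [0.5036 0.3891 0.0902]
stand [297. 193.] 0.62 [0.6053 0.0699 0.1931]
pad_top [275. 286.] 0.75 [ 0.6512 -0.1028  0.0743]
needle_tip [272. 286.] 0.65 [ 0.6455 -0.1072  0.0774]
mark_top [298. 194.] 0.66 [0.6081 0.0692 0.1918]
dish [334. 301.] 0.88 [ 0.7746 -0.0405  0.0114]
dish [264. 267.] 0.67 [ 0.6095 -0.0821  0.0904]
dish [185. 256.] 0.65 [ 0.4084 -0.1302  0.0234]
jar_center [128. 374.] 0.93 [ 0.4959 -0.4188  0.075 ]
tank_center [320. 120.] 0.74 [0.5023 0.3832 0.0912]
top [[0.02219131629691042, -0.9997122448825524, 0.009108946859982885], [-0.996529333932459, -0.022849996355509578, -0.08004476421779838], [0.08022987032982301, -0.007301034066536092, -0.9967496490134417]] [-0.024   0.6159  1.6867] [535.8783   0.     279.912 ]
stand [285. 218.] 0.81 [ 0.5962 -0.0271  
[... 355 characters left out ...]

tank_center [138. 250.] 0.72 [0.487  0.4199 0.0888]
tank_center [289. 212.] 0.5 [ 0.6133 -0.0376  0.0868]
{'clock': 0.8, 'joint_pos': array([-1.0548,  0.5009, -0.427 ,  1.5504,  0.2208,  1.1383, -0.2103]), 'joint_velocities': array([-0.0005, -0.0002, -0.0004, -0.002 , -0.0021,  0.0017,  0.0015]), 'tau': array([ -0.0005, -56.6359,  -5.8098, -27.95  ,  -0.0667,   0.0204,
         0.    ]), 'tool_pos': array([0.1625, 0.6294, 0.2267]), 'eef_rot': array([[-0.9682,  0.2501, -0.    ],
       [ 0.2501,  0.9682,  0.    ],
       [ 0.    ,  0.    , -1.    ]]), 'ft_force': array([-0.4969, -1.1222,  0.0083]), 'moment': array([0.0022, 0.0001, 0.0398]), 'grasp_force': 0.0, 'opening': 0.09147210383362815}
```

View pics/scene0.png

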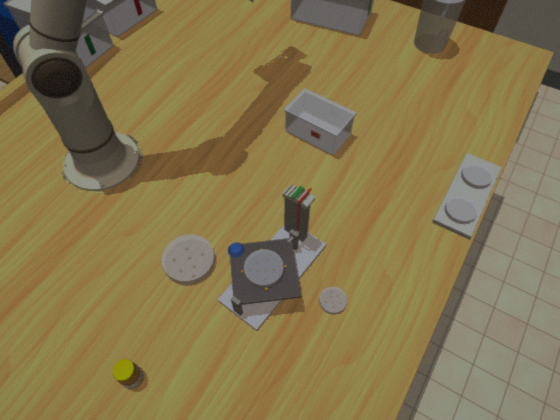

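View pics/top0.png

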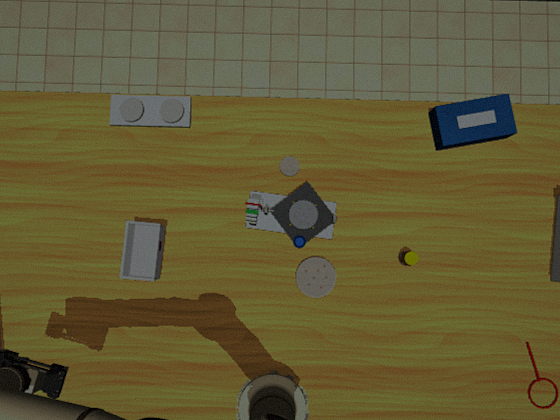

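The scene view shows the plate with the dish at (264,267), the blue pad at (236,250), and the scale with green mark and red pointer near (298,193). In the top view the pad is at (300,242) and the scale at (252,210). Next I segment these by colour to get positions.

```bash
cat >> h.py <<'E'
def blob(c,col,box):
    hsv=cv2.cvtColor(c["pixels"],cv2.COLOR_BGR2HSV);H,S,V=cv2.split(hsv)
    m={"g":(H>45)&(H<85)&(S>110),"r":((H<6)|(H>172))&(S>130),"b":(H>105)&(H<130)&(S>130)}[col]&(V>40)
    k=np.zeros_like(m);x0,y0,x1,y1=box;k[y0:y1,x0:x1]=1;return m&k
def onplane(c,uv,z): # intersect pixel ray with world z
    K=c["camera_matrix"];d=c["R"].T@np.array([(uv[0]-K[0,2])/K[0,0],(uv[1]-K[1,2])/K[1,1],1]);o=-c["R"].T@c["t"];return o+d*(z-o[2])/d[2]
E
python3 - <<'E'
from h import *
np.set_printoptions(precision=4,suppress=True)
ims=[]
for n,box,pz in(("scene",(215,170,340,330),.079),("top",(240,180,340,260),.081)):
    c=camera(n)
    for col in"grb":
        m=blob(c,col,box);v,u=np.nonzero(m)
        if len(u):
            uv=(u.mean(),v.mean());print(n,col,len(u),uv,"range",u.min(),u.max(),v.min(),v.max(),onplane(c,uv,{'g':.195,'r':.195,'b':pz}[col]),pt(c,uv))
    for d in trace("dish",c)[:3]:
        print("dish",np.round(d["at"]),d["confidence"],onplane(c,d["at"],.095))
    # plate corners from dark mask
    m=(c["pixels"].max(2)<95).astype(np.uint8);
    x0,y0,x1,y1=box;s=c["pixels"][y0:y1,x0:x1];s=cv2.resize(s,None,fx=4,fy=4,interpolation=cv2.INTER_CUBIC);s=s[:400,:400] if n=="top" else s[:400,:500]
    ims.append(cv2.copyMakeBorder(s,0,400-s.shape[0],0,0,cv2.BORDER_CONSTANT))
cv2.imwrite("pics/c1.png",cv2.resize(np.hstack(ims),None,fx=.88,fy=.88))
E
```

```text
scene g 59 (np.float64(297.10169491525426), np.float64(192.16949152542372)) range 292 303 187 198 [0.6043 0.0704 0.195 ] [0.6034 0.0721 0.1922]
scene r 33 (np.float64(301.5151515151515), np.float64(202.87878787878788)) range 297 309 190 228 [0.6267 0.0505 0.195 ] [0.6251 0.0537 0.1897]
scene b 150 (np.float64(235.52), np.float64(249.80666666666667)) range 229 242 244 256 [ 0.5248 -0.0736  0.079 ] [ 0.5263 -0.0752  0.083 ]
dish [264. 270.] 0.7 [ 0.6136 -0.0883  0.095 ]
dish [184. 256.] 0.66 [ 0.4395 -0.1543  0.095 ]
top g 47 (np.float64(251.5744680851064), np.float64(211.29787234042553)) range 246 257 209 214 [0.6032 0.0727 0.195 ] [0.6036 0.0729 0.1903]
top r 21 (np.float64(253.42857142857142), np.float64(203.85714285714286)) range 246 260 203 205 [0.6248 0.0679 0.195 ] [0.6252 0.0681 0.1911]
top b 116 (np.float64(299.0689655172414), np.float64(241.17241379310346)) range 293 305 236 247 [ 0.5236 -0.0706  0.081 ] [ 0.5235 -0.0704  0.0841]
dish [312. 277.] 0.79 [ 0.4167 -0.1125  0.095 ]
dish [303. 211.] 0.78 [ 0.6155 -0.0814  0.095 ]
dish [289. 169.] 0.65 [ 0.7435 -0.0343  0.095 ]
```

View pics/c1.png

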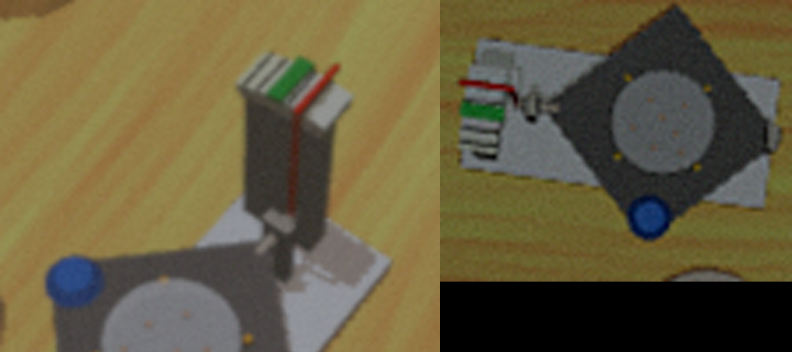

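The crop shows the pointer at rest about 22 mm from the green mark, so the mark is at about 0.166 rad. The stand's yaw is about -0.10 rad. The pad is at (0.525, -0.072). I close the fingers and travel high.

```bash
python3 -m inch '[{"tz":0.05,"hand":255,"az":0.05},{"tz":0.03,"tx":0.02,"ty":-0.03,"hand":255,"az":0.05},{"tx":0.026,"ty":-0.05,"hand":255,"az":0.05},{"tx":0.026,"ty":-0.05,"hand":255},{"tx":0.026,"ty":-0.05,"hand":255}]' 20
python3 -m inch '[{"tx":0.026,"ty":-0.05,"hand":255},{"tx":0.026,"ty":-0.05,"hand":255},{"tx":0.026,"ty":-0.05,"hand":255},{"tx":0.026,"ty":-0.05,"hand":255},{"tx":0.026,"ty":-0.05,"hand":255}]'
```

```text
validation failed for argument at $[0]...
validation failed for argument at $[0]...
```

```bash
python3 -m inch '[{"ax":0,"ay":0,"az":0.05,"tx":0,"ty":0,"tz":0.05,"hand":255},{"ax":0,"ay":0,"az":0.05,"tx":0.02,"ty":-0.03,"tz":0.03,"hand":255},{"ax":0,"ay":0,"az":0.05,"tx":0.026,"ty":-0.05,"tz":0,"hand":255},{"ax":0,"ay":0,"az":0,"tx":0.026,"ty":-0.05,"tz":0,"hand":255},{"ax":0,"ay":0,"az":0,"tx":0.026,"ty":-0.05,"tz":0,"hand":255}]' 20; python3 -m inch --help | head -30
```

```text
clock: 1.62
tool_pos: [0.2613, 0.4478, 0.3069]
eef_rot: [[-0.995, 0.103, 0.001], [0.103, 0.995, 0.0], [-0.0, 0.001, -1.0]]
ft_force: [0.5, 0.1, 0.2]
opening: 0.0461
grasp_force: 0.0invalid input: not JSON, or not a number
```

```bash
python3 -m inch '[{"ax":0,"ay":0,"az":0,"tx":0.026,"ty":-0.052,"tz":0,"hand":255},{"ax":0,"ay":0,"az":0,"tx":0.026,"ty":-0.052,"tz":0,"hand":255},{"ax":0,"ay":0,"az":0,"tx":0.026,"ty":-0.052,"tz":0,"hand":255},{"ax":0,"ay":0,"az":0,"tx":0.026,"ty":-0.052,"tz":0,"hand":255},{"ax":0,"ay":0,"az":0,"tx":0.026,"ty":-0.052,"tz":0,"hand":255}]'
python3 -m inch '[{"ax":0,"ay":0,"az":0,"tx":0.026,"ty":-0.052,"tz":0,"hand":255},{"ax":0,"ay":0,"az":0,"tx":0.026,"ty":-0.052,"tz":0,"hand":255},{"ax":0,"ay":0,"az":0,"tx":0.026,"ty":-0.052,"tz":0,"hand":255},{"ax":0,"ay":0,"az":0,"tx":0.026,"ty":-0.052,"tz":0,"hand":255},{"ax":0,"ay":0,"az":0,"tx":0.026,"ty":-0.052,"tz":0,"hand":255}]'
```

```text
clock: 2.25
tool_pos: [0.3912, 0.1877, 0.3072]
eef_rot: [[-0.995, 0.102, 0.001], [0.102, 0.995, 0.001], [-0.001, 0.001, -1.0]]
ft_force: [1.0, 1.0, 1.3]
opening: 0.0009
grasp_force: 0.0
clock: 2.88
tool_pos: [0.5213, -0.0722, 0.3071]
eef_rot: [[-0.995, 0.102, 0.001], [0.102, 0.995, 0.0], [-0.001, 0.0, -1.0]]
ft_force: [1.1, 0.6, 0.6]
opening: 0.0005
grasp_force: 0.0
```

Over the pad. Next I go down to about 20 mm above it, then check with the wrist and scene views.

```bash
python3 -m inch '[{"ax":0,"ay":0,"az":0,"tx":0.002,"ty":0,"tz":-0.05,"hand":255},{"ax":0,"ay":0,"az":0,"tx":0,"ty":0,"tz":-0.05,"hand":255},{"ax":0,"ay":0,"az":0,"tx":0,"ty":0,"tz":-0.05,"hand":255},{"ax":0,"ay":0,"az":0,"tx":0,"ty":0,"tz":-0.05,"hand":255},{"ax":0,"ay":0,"az":0,"tx":0,"ty":0,"tz":0,"hand":255}]'
python3 - <<'E'
from h import *
w=camera("wrist");s=camera("scene");t=camera("top")
a=cv2.resize(s["pixels"][150:330,190:350],None,fx=2.5,fy=2.5)[:420]
b=cv2.resize(t["pixels"][170:270,235:335],None,fx=2.5,fy=2.5);b=cv2.copyMakeBorder(b,0,170,0,0,0)
cv2.imwrite("pics/d.png",np.hstack([w["pixels"][:,::1],b])[:,:800])
cv2.imwrite("pics/e.png",a)
for n,c,box in(("scene",s,(280,175,330,235)),("top",t,(240,195,262,222))):
    for col in"gr":
        v,u=np.nonzero(blob(c,col,box));print(n,col,len(u),u.mean() if len(u) else 0,v.mean() if len(u) else 0)
E
```

```text
clock: 3.5
tool_pos: [0.519, -0.0702, 0.1034]
eef_rot: [[-0.995, 0.102, -0.009], [0.102, 0.995, 0.001], [0.009, -0.0, -1.0]]
ft_force: [-0.2, -0.2, 0.7]
opening: 0.0004
grasp_force: 0.0
scene g 57 297.2456140350877 192.05263157894737
scene r 36 300.8333333333333 204.22222222222223
top g 46 251.6086956521739 211.2608695652174
top r 20 253.15 203.85
```

View pics/d.png

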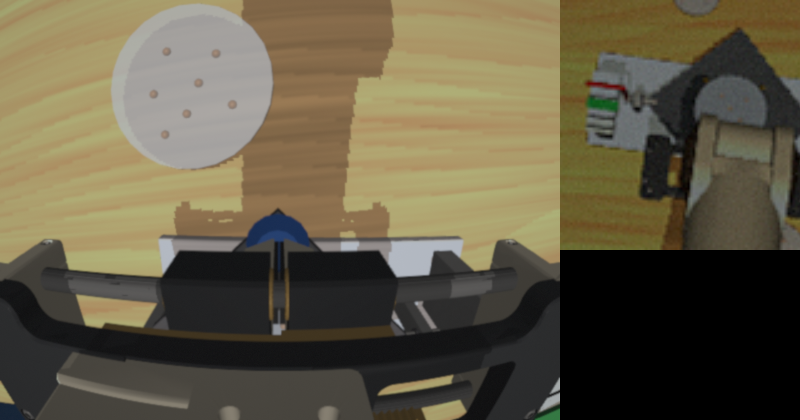

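View pics/e.png

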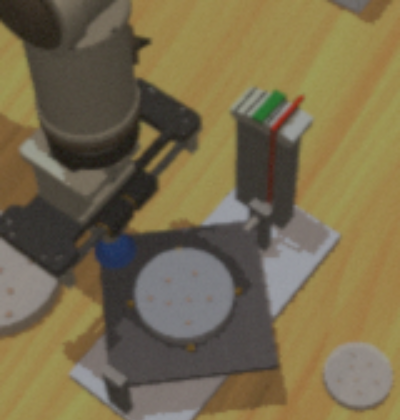

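Wrist view: the pad (278,228) is in line with the fingers (column 278). Scene view: the tip is above the pad at crop position (115,250), and the pointer and mark are both visible. I press gently.

```bash
python3 -m inch '[{"ax":0,"ay":0,"az":0,"tx":0.002,"ty":0,"tz":-0.01,"hand":255},{"ax":0,"ay":0,"az":0,"tx":0,"ty":0,"tz":-0.008,"hand":255},{"ax":0,"ay":0,"az":0,"tx":0,"ty":0,"tz":-0.004,"hand":255},{"ax":0,"ay":0,"az":0,"tx":0,"ty":0,"tz":-0.004,"hand":255},{"ax":0,"ay":0,"az":0,"tx":0,"ty":0,"tz":0,"hand":255}]'
cat > m.py <<'E'
from h import *
np.set_printoptions(precision=4,suppress=True)
H=np.array([.6075,-.0797]);X=np.array([.995,-.103])
for n,box in(("scene",(280,175,330,235)),("top",(240,195,262,222))):
    c=camera(n);o=-c["R"].T@c["t"]
    for col in"gr":
        m=blob(c,col,box)
        v,u=np.nonzero(m);K=c["camera_matrix"]
        if n=="scene" and col=="r": # keep the part over the scale
            k=v<=v.min()+7;u,v=u[k],v[k]
        # angle about the hinge: intersect ray with cylinder radius r about hinge line
        out=[]
        for uu,vv in zip(u,v):
            d=c["R"].T@np.array([(uu-K[0,2])/K[0,0],(vv-K[1,2])/K[1,1],1])
            oo=np.array([X@(o[:2]-H),o[2]-.07]);dd=np.array([X@d[:2],d[2]])
            r=.130 if col=="r" else .124
            A=dd@dd;B=oo@dd;C=oo@oo-r*r;D=B*B-A*C
            if D<0: continue
            p=oo+dd*(-B-D**.5)/A;out.append(np.arctan2(-p[0],p[1]))
        out=np.array(out);print(n,col,len(out),"mean %.3f min %.3f max %.3f"%(out.mean(),out.min(),out.max()))
E
python3 m.py
```

```text
clock: 4.28
tool_pos: [0.524, -0.0706, 0.0807]
eef_rot: [[-0.995, 0.103, -0.001], [0.103, 0.995, 0.0], [0.001, 0.0, -1.0]]
ft_force: [-2.8, 1.0, 4.9]
opening: 0.0006
grasp_force: 2.5
scene g 61 mean 0.158 min 0.112 max 0.202
scene r 17 mean 0.047 min 0.029 max 0.063
top g 46 mean 0.159 min 0.114 max 0.207
top r 23 mean 0.034 min 0.020 max 0.050
```

```bash
python3 -m inch '[{"ax":0,"ay":0,"az":0,"tx":0,"ty":0,"tz":-0.003,"hand":255},{"ax":0,"ay":0,"az":0,"tx":0,"ty":0,"tz":-0.002,"hand":255},{"ax":0,"ay":0,"az":0,"tx":0,"ty":0,"tz":-0.002,"hand":255},{"ax":0,"ay":0,"az":0,"tx":0,"ty":0,"tz":0,"hand":255}]'
python3 m.py
```

```text
clock: 4.88
tool_pos: [0.5234, -0.0705, 0.0738]
eef_rot: [[-0.995, 0.103, -0.002], [0.103, 0.995, 0.0], [0.002, 0.0, -1.0]]
ft_force: [-4.1, 1.0, 6.4]
opening: 0.0003
grasp_force: 3.7
scene g 1 mean 0.202 min 0.202 max 0.202
scene r 4 mean 0.134 min 0.131 max 0.136
top g 26 mean 0.181 min 0.158 max 0.207
top r 22 mean 0.120 min 0.105 max 0.135
```

```bash
python3 -m inch '[{"ax":0,"ay":0,"az":0,"tx":0,"ty":0,"tz":-0.002,"hand":255},{"ax":0,"ay":0,"az":0,"tx":0,"ty":0,"tz":0,"hand":255}]'
python3 m.py; python3 - <<'E'
from h import *
s=camera("scene");t=camera("top")
f=lambda p:cv2.resize(p,(400,400),interpolation=cv2.INTER_CUBIC)
cv2.imwrite("pics/f.png",np.clip(1.8*np.hstack([f(s["pixels"][175:215,280:320]),f(t["pixels"][195:225,238:268])]).astype(float),0,255).astype(np.uint8))
E
```

```text
clock: 5.22
tool_pos: [0.5233, -0.0705, 0.0718]
eef_rot: [[-0.995, 0.103, -0.002], [0.103, 0.995, 0.0], [0.002, 0.0, -1.0]]
ft_force: [-5.9, 0.5, 7.1]
opening: 0.0003
grasp_force: 3.9
scene g 26 mean 0.133 min 0.112 max 0.153
scene r 9 mean 0.163 min 0.149 max 0.170
top g 20 mean 0.164 min 0.112 max 0.207
top r 16 mean 0.150 min 0.140 max 0.160
```

View pics/f.png

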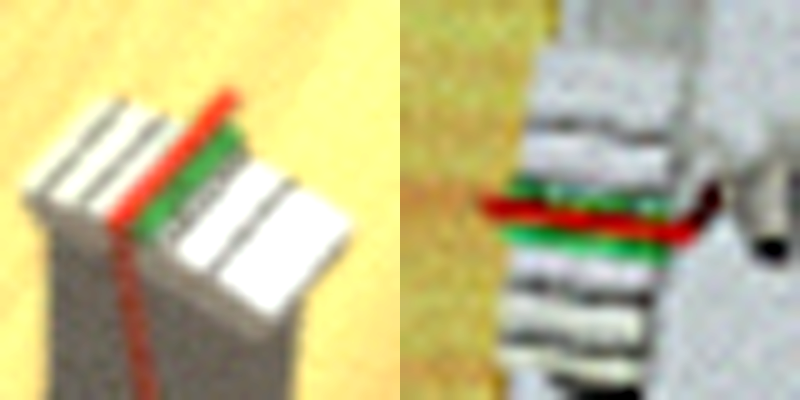

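Top crop: the pointer (row ~215) lies across the middle of the green mark (rows 185–250). In the oblique scene view it appears shifted only by parallax. Estimates are 0.153 for the pointer and 0.159 for the mark, so I hold here for over a second.

```bash
for i in 1 2; do python3 -m inch '[{"ax":0,"ay":0,"az":0,"tx":0,"ty":0,"tz":0,"hand":255},{"ax":0,"ay":0,"az":0,"tx":0,"ty":0,"tz":0,"hand":255},{"ax":0,"ay":0,"az":0,"tx":0,"ty":0,"tz":0,"hand":255},{"ax":0,"ay":0,"az":0,"tx":0,"ty":0,"tz":0,"hand":255},{"ax":0,"ay":0,"az":0,"tx":0,"ty":0,"tz":0,"hand":255}]'; done; python3 m.py
```

```text
clock: 6.05
tool_pos: [0.5233, -0.0705, 0.0719]
eef_rot: [[-0.995, 0.103, -0.002], [0.103, 0.995, 0.0], [0.002, 0.0, -1.0]]
ft_force: [-4.3, 0.9, 7.6]
opening: 0.0009
grasp_force: 4.0
clock: 6.68
tool_pos: [0.5233, -0.0705, 0.0719]
eef_rot: [[-0.995, 0.103, -0.002], [0.103, 0.995, 0.0], [0.002, 0.0, -1.0]]
ft_force: [-6.1, 0.9, 7.0]
opening: 0.0004
grasp_force: 4.0
scene g 21 mean 0.134 min 0.112 max 0.153
scene r 7 mean 0.159 min 0.151 max 0.165
top g 22 mean 0.175 min 0.118 max 0.210
top r 16 mean 0.148 min 0.129 max 0.160
```

Steady, but perhaps slightly short of the middle. I add 0.6 mm and hold again.

```bash
for i in 1; do python3 -m inch '[{"ax":0,"ay":0,"az":0,"tx":0,"ty":0,"tz":-0.0006,"hand":255},{"ax":0,"ay":0,"az":0,"tx":0,"ty":0,"tz":0,"hand":255},{"ax":0,"ay":0,"az":0,"tx":0,"ty":0,"tz":0,"hand":255},{"ax":0,"ay":0,"az":0,"tx":0,"ty":0,"tz":0,"hand":255},{"ax":0,"ay":0,"az":0,"tx":0,"ty":0,"tz":0,"hand":255}]'; done; python3 m.py; for i in 1 2; do python3 -m inch '[{"ax":0,"ay":0,"az":0,"tx":0,"ty":0,"tz":0,"hand":255},{"ax":0,"ay":0,"az":0,"tx":0,"ty":0,"tz":0,"hand":255},{"ax":0,"ay":0,"az":0,"tx":0,"ty":0,"tz":0,"hand":255},{"ax":0,"ay":0,"az":0,"tx":0,"ty":0,"tz":0,"hand":255},{"ax":0,"ay":0,"az":0,"tx":0,"ty":0,"tz":0,"hand":255}]'|head -2; done
```

```text
clock: 7.4
tool_pos: [0.5233, -0.0704, 0.0713]
eef_rot: [[-0.995, 0.103, -0.002], [0.103, 0.995, 0.0], [0.002, 0.0, -1.0]]
ft_force: [-5.5, 1.4, 7.6]
opening: 0.0007
grasp_force: 4.0
scene g 29 mean 0.137 min 0.112 max 0.158
scene r 14 mean 0.170 min 0.158 max 0.182
top g 21 mean 0.157 min 0.114 max 0.210
top r 17 mean 0.159 min 0.146 max 0.176
clock: 8.12
tool_pos: [0.5233, -0.0705, 0.0713]
clock: 8.75
tool_pos: [0.5234, -0.0705, 0.0713]
```

Centred: the pointer and the mark both read about 0.159–0.16, and it held for over 1.5 s. Now I release gently, straight up.

```bash
python3 -m inch '[{"ax":0,"ay":0,"az":0,"tx":0,"ty":0,"tz":0.003,"hand":255},{"ax":0,"ay":0,"az":0,"tx":0,"ty":0,"tz":0.004,"hand":255},{"ax":0,"ay":0,"az":0,"tx":0,"ty":0,"tz":0.005,"hand":255},{"ax":0,"ay":0,"az":0,"tx":0,"ty":0,"tz":0.006,"hand":255},{"ax":0,"ay":0,"az":0,"tx":0,"ty":0,"tz":0.02,"hand":255}]'
python3 -m inch '[{"ax":0,"ay":0,"az":0,"tx":0,"ty":0,"tz":0.04,"hand":255},{"ax":0,"ay":0,"az":0,"tx":0,"ty":0,"tz":0.05,"hand":255},{"ax":0,"ay":0,"az":0,"tx":0,"ty":0,"tz":0.05,"hand":255},{"ax":0,"ay":0,"az":0,"tx":-0.03,"ty":0,"tz":0.04,"hand":255},{"ax":0,"ay":0,"az":0,"tx":-0.04,"ty":0,"tz":0,"hand":255}]'
python3 -m inch '[{"ax":0,"ay":0,"az":0,"tx":0,"ty":0,"tz":0,"hand":255},{"ax":0,"ay":0,"az":0,"tx":0,"ty":0,"tz":0,"hand":255},{"ax":0,"ay":0,"az":0,"tx":0,"ty":0,"tz":0,"hand":255},{"ax":0,"ay":0,"az":0,"tx":0,"ty":0,"tz":0,"hand":255}]'
python3 m.py; python3 - <<'E'
from h import *
s=camera("scene");cv2.imwrite("pics/g.png",cv2.resize(s["pixels"][90:390,90:390],(600,600)))
E
```

```text
clock: 9.38
tool_pos: [0.5243, -0.0707, 0.1088]
eef_rot: [[-0.995, 0.103, -0.001], [0.103, 0.995, -0.0], [0.001, -0.0, -1.0]]
ft_force: [-0.2, 0.6, 0.7]
opening: 0.0005
grasp_force: 0.0
clock: 10.0
tool_pos: [0.4572, -0.0711, 0.293]
eef_rot: [[-0.995, 0.103, 0.009], [0.103, 0.995, -0.001], [-0.009, 0.0, -1.0]]
ft_force: [-0.1, 0.5, -0.2]
opening: 0.0007
grasp_force: 0.0
clock: 10.5
tool_pos: [0.4551, -0.0706, 0.2887]
eef_rot: [[-0.995, 0.102, -0.001], [0.102, 0.995, -0.0], [0.001, -0.0, -1.0]]
ft_force: [-0.1, 0.3, 0.3]
opening: 0.0005
grasp_force: 0.0
scene g 59 mean 0.159 min 0.112 max 0.202
scene r 12 mean -0.004 min -0.015 max 0.010
top g 46 mean 0.159 min 0.114 max 0.204
top r 21 mean -0.012 min -0.027 max 0.003
```

View pics/g.png

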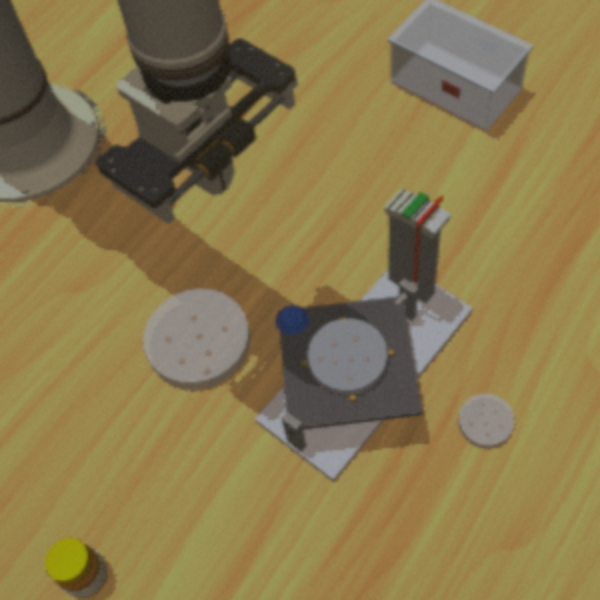

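The plate is level again, the pointer is back at zero (crop 430,215), the dish, jar and tank have not moved, and the gripper is well clear.

```bash
python3 -c "from workcell import sign_off; print(sign_off())"
```

```text
the job is handed in; nothing more can be done
None
```

I pressed the pad until the pointer stood over the green mark (by camera, both about 0.16 rad) and held it there for over a second. I then let the corner come all the way back up, moved the gripper clear and handed the job in.

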